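# End the incubation: stop the block incubator and push its hood open

## Robot

A 6-joint arm with a two-finger parallel gripper is mounted at the origin on the work surface. World frame = base frame: x ahead of the robot, y to its left, z up, the work surface at z = 0. Lengths are in m, angles in degrees, forces in N, time in s.
With the tool pointing down it reaches from about 0.4 to 0.825 m from the base axis. Payload 7 kg.
Tool frame: the origin (TCP) lies midway between the tips of the shut fingers; the grasp point (between the pads) lies 19 mm behind it; z points along the fingers, y is the line along which they close (so a half turn about z gives the same grasp; the last joint's range is limited). The gripper opens to 88 mm and grips with 3 to 60 N. Pads are 19 mm wide; open, the fingers measure 130 mm over their backs; the gripper's body (78 mm by 193 mm) begins 47 mm behind the grasp point.
Start: joints at [-53.623, 20.546, 0.682, 0, -70.136, -16.507], TCP at [0.229, -0.635, 0.227] pointing down, gripper open.
Joint ranges: [-176.03, 176.03], [-82.01, 121.73], [-58.28, 71.71], [-173.87, 95.51], [-174.79, -0.11], [-173.66, 173.66]. Speed limits (degrees/s): [136.94, 136.94, 172.46, 180, 180, 180].

## Interface

Orientations are given as a 3x3 rotation matrix whose columns are the frame's x, y, z axes.
In Python, from rig import robot gives the robot as it stands. Calls block until the motion is done:
- robot.goto(position, orientation): joint-space move of the TCP to a pose.
- robot.servo_line(position, ori=None, speed=0.15): straight line of the TCP; ori=None keeps the orientation; speed is the mean speed in m/s.
- robot.movej(angles): joint-space move.
- robot.move_gripper(opening): opening from 0.0 (shut) to 1.0 (fully open); the grip force is fixed at half the most; returns when the fingers have stopped.
- robot.dwell(seconds).
- robot.ik(position, orientation): joint angles nearest the present ones, or None.
- robot.grab_frame(name): name is "scene" or "top" or "wrist"; returns (picture, depth): 420x560x3 uint8, red, green, blue; 420x560 float32, m along the optical axis (not along the pixel's ray), 0 where there is no reading.
- robot.camera_info(name): a dict with "vfov" (degrees; the focal length in pixels is half the picture's height over the tangent of half this angle, whatever the lens; pixels are square), "cx", "cy" (the principal point, pixels), "k1" (the pictures are not rectified: a ray, as slopes to the right and down, at radius r is drawn at 1 + k1 r^2 times it, then the intrinsics apply), "view" (4x4, takes a point from world to camera coordinates); the wrist camera has in their place "T_tool_cam" (4x4, takes a point from camera to tool coordinates, whose origin is the TCP and whose axes are the flange's). Camera axes: x right, y down, z forward; pixel columns grow to the right and rows downward; lengths in m; the calibration is good to about 2 mm. A picture is of the moment at which its call begins: read the wrist's pose just before it. camera_info takes no time and is no camera call.
A pose or a line that the arm cannot do raises robot.Unreachable and nothing moves.
- robot.job_done(): hands the job in; it is judged then, once.
Readings, each from a call of its own:
- robot.read_t(): time.
- robot.read_qpos(): joint angles.
- robot.read_qvel(): joint speeds.
- robot.read_effort(): joint torques, N m.
- robot.read_position(): TCP position.
- robot.read_tcp_rot(): TCP orientation.
- robot.read_force(): force on the tool from outside, world axes, zero at the start.
- robot.read_ft_torque(): the same for the moment, N m.
- robot.read_grip_width(): opening from 0.0 (shut) to 1.0 (fully open).
- robot.read_finger_force(): force on a finger pad.
Only numpy, scipy, OpenCV 4.12 (cv2) and the standard library are available. Lean on these libraries where they do the work, as an engineer would, in place of code of your own. Each camera call takes 0.05 s, during which the arm holds its last target. There are 200 camera calls.

## Task

The incubation is over: press the block incubator's large round stop button fully down and let it go, then push its counterweighted hood up and back past the balance point until it lies fully open and stays there by itself. Only push with the fingertips or the outside of the fingers, do not fling the hood, and finish clear of it. Leave the small button alone, and do not lift or shift anything else on the bench.

Things in the scene. Friction and masses are not known exactly. Their poses are not given: they have to be found in the camera images.
- incubator: block incubator, fixed, on either half of the bench, turned a little: white case 180 mm deep (x -150 to +30 mm), 184 mm wide, 85 mm high, a clear hood at its rear, two black buttons on the front of its top, steel counterweights outside its flanks (to 112 mm from the middle). Origin on the bench under the middle of its width; x points from the front (buttons) to the rear, y left seen from the front, z up.
- hood (a joint): hood angle, rad: 0 shut, grows as its front goes up and back to the stop at 1.66, fully open. Let go below about 0.9 it falls shut, beyond 1.0 it falls open by itself, slowly (damped). Weighs about 0.8 kg; about 3 N level push near the top of its front starts it. A fingertip moved level 180 mm above the bench stays on the front face until past the balance point, some 40 mm behind the hinge line.
- hood_hinge (a point): fixed point on the hinge line, mid width, 35 mm behind the incubator's origin (+x), 80 mm above the bench; axes as the incubator's; the hinge line runs along y. The hood is a clear box with white edges, open below, 105 mm deep, 150 wide, 110 high; shut, its upright front face is 75 mm in front of the hinge line, its top 125 mm and its underside 15 mm above it.
- hood_front_top (a point): middle of the top edge of the hood's front face; moves with the hood. Shut, its x points away from the front, z up.
- stop (a joint): travel of the large stop button in m: 0 up, 0.006 fully down; a spring of about 5 N at full travel brings it back.
- stop_top (a point): centre of the top of the large stop button, 30 mm in diameter, pressed straight down; on the incubator's top, 118 mm in front of its origin and 35 mm to the right as seen from the front (-y).
- light (a joint): travel of the small button in m: 0 up, 0.006 fully down, same spring. Not to be pressed.
- light_top (a point): centre of the top of the small button, 16 mm in diameter, 80 mm to the left of the large one (+y of the incubator).
- centrifuge: round white and grey mini centrifuge, 170 mm in diameter, 120 mm high, fixed, on the half of the bench where the incubator is not. Origin under its centre. Bystander.
- tube_rack: loose red tube rack, 60 x 170 x 57 mm high, near the front of the centrifuge. Origin under its centre, long side along y. Bystander.
- bottle: loose amber bottle, 44 mm in diameter, 105 mm high, standing right of the front of the incubator. Origin under its centre. Bystander.
- jar: loose white jar, 48 mm in diameter, 75 mm high, standing left of the front of the incubator. Origin under its centre. Bystander.
- tip_box: loose yellow box with a clear lid, 85 x 120 x 75 mm high, behind the centrifuge. Origin under its centre. Bystander.
- beaker: loose glass beaker, 56 mm in diameter, 80 mm high, beside the centrifuge. Origin under its centre. Bystander.

How it is judged:
By the outcome, as a careful person would: the job done as asked, in the order asked, and still so for the second after the job is handed in, with the robot touching nothing.
It also fails if it takes over 48 s, if anything falls off the work surface, if the arm or the gripper's body presses on something with over 40 N, if the wrist force passes 120 N, or if a joint passes its speed limit or range.

## Working session

There is one attempt and no reset: what is moved stays moved. The work goes in short steps, each a Python script; the robot and the scene stay as the last script left them, time stands still between calls to the robot, and variables do not carry over. Pictures are saved under pics/ and viewed, at most 10 in all, crops included, and the job is handed in when it is done.

```bash
mkdir -p pics
cat > h.py <<'E'
import numpy as np, cv2
from rig import robot
def grab(n,f=None):
    im,d=robot.grab_frame(n)
    if f: cv2.imwrite('pics/'+f,im[:,:,::-1])
    return im,d
def ray(n,uv):
    c=robot.camera_info(n); f=210/np.tan(np.radians(c['vfov'])/2); k=c['k1']
    K=np.array([[f,0,c['cx']],[0,f,c['cy']],[0,0,1.]])
    p=cv2.undistortPoints(np.array(uv,float).reshape(-1,1,2),K,np.array([k,0,0,0.])).reshape(-1,2)
    s=np.c_[p,np.ones(len(p))]
    if n=='wrist':
        T=np.eye(4);T[:3,:3]=robot.read_tcp_rot();T[:3,3]=robot.read_position();M=T@np.array(c['T_tool_cam'])
    else: M=np.linalg.inv(c['view'])
    return M[:3,3],s@M[:3,:3].T
def onplane(n,uv,z):
    o,s=ray(n,uv); return o+s*((z-o[2])/s[:,2])[:,None]
E
python3 - <<'E'
from h import *
for n in('scene','top'):
    im,d=grab(n,n+'.png'); np.save(n+'d.npy',d)
    c=robot.camera_info(n);print(n,c['vfov'],c['k1'],np.linalg.inv(c['view'])[:3,3])
print(robot.read_t(),robot.read_tcp_rot(),robot.read_grip_width())
E
```

```text
scene 42.521965558745535 -0.06708509611517417 [1.23732896 0.08465432 1.05742805]
top 52.63259533165734 -0.0815790709143477 [0.44486345 0.00383629 1.1799908 ]
0.1 [[-9.40506556e-01 -3.39774945e-01 -6.36749488e-04]
 [-3.39775519e-01  9.40505530e-01  1.39425190e-03]
 [ 1.25134553e-04  1.52765494e-03 -9.99998825e-01]] 1.003610372275442
```

View pics/top.png

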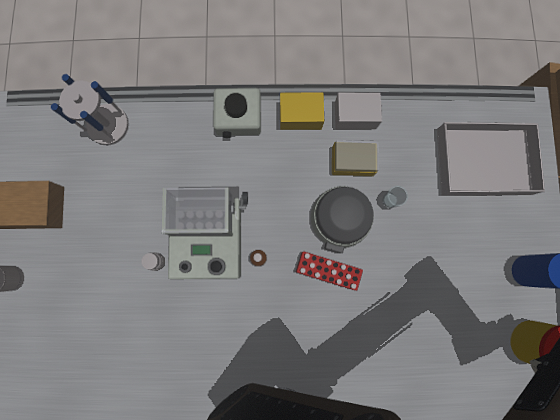

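View pics/scene.png

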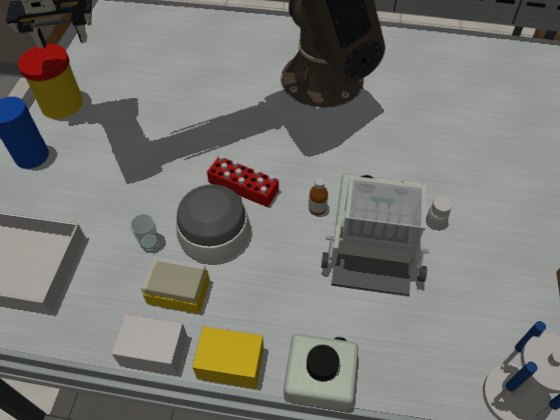

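The top view shows the incubator on the left half. The large button is at about (216,267), the small one at (185,267), the hood at (163-230,187-235), the jar at (152,261) and the bottle at (258,258).

Run:
```python
from h import *
im=cv2.imread('pics/top.png');d=np.load('topd.npy');g=im.max(2)
c=robot.camera_info('top');Vi=np.linalg.inv(c['view'])
def P(uv):
    o,s=ray('top',[uv]); return o+s[0]*d[int(round(uv[1])),int(round(uv[0]))]
m=(g<75).astype(np.uint8);m[:250]=0;m[285:]=0;m[:,:170]=0;m[:,238:]=0
n,l,st,ce=cv2.connectedComponentsWithStats(m)
for i in range(1,n):
    if st[i,4]>20: print(st[i],ce[i],P(ce[i]))
for uv in [(200,273),(180,250),(230,250),(152,261),(258,258),(193,187),(220,188),(200,234)]: print(uv,P(uv).round(4))
# case region by depth height
v,u=np.mgrid[170:290,150:260];uv=np.c_[u.ravel(),v.ravel()]
o,s=ray('top',uv);pts=o+s*d[v.ravel(),u.ravel()][:,None]
k=(abs(pts[:,2]-.085)<.006)&(uv[:,1]>236)&(uv[:,0]>165)&(uv[:,0]<243)
r=cv2.minAreaRect(pts[k,:2].astype(np.float32));print(r,cv2.boxPoints(r))
b=cv2.resize(im[170:300,130:280],None,fx=4,fy=4,interpolation=cv2.INTER_CUBIC);cv2.imwrite('pics/crop.png',b)
```

```text
[210 260  12  12 116] [215.53448276 265.99137931] [0.44821576 0.14906061 0.10776858]
[181 263   7   7  38] [184.21052632 266.15789474] [0.44858129 0.22745235 0.10977042]
(200, 273) [0.4309 0.1917 0.086 ]
(180, 250) [0.4902 0.2442 0.0838]
(230, 250) [0.4889 0.1154 0.0817]
(152, 261) [0.4627 0.319  0.0749]
(258, 258) [0.467  0.0426 0.1029]
(193, 187) [0.6695 0.2271 0.0067]
(220, 188) [0.6288 0.1266 0.2026]
(200, 234) [0.5251 0.18   0.1579]
((0.47066986560821533, 0.18532365560531616), (0.18172869086265564, 0.1054927259683609), 89.43729400634766) [[0.41703367 0.09498172]
 [0.52252126 0.09394567]
 [0.52430606 0.27566558]
 [0.41881847 0.27670163]]
```

View pics/crop.png

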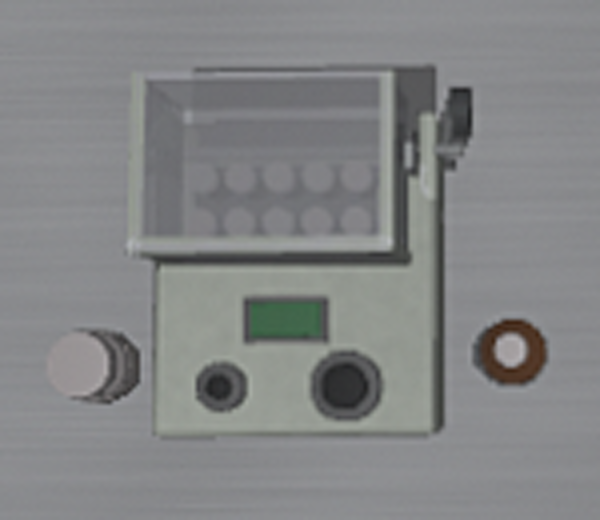

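Run:
```python
from h import *
print(np.array(robot.camera_info('wrist')['T_tool_cam']).round(3))
robot.move_gripper(0)
R=np.array([[-1,0,0],[0,1,0],[0,0,-1.]])
robot.goto([.448,.149,.25],R)
print(robot.read_t(),robot.read_position(),robot.read_qpos(),robot.read_force(),robot.read_grip_width())
im,d=grab('wrist','w1.png');np.save('w1d.npy',d)
```

```text
[[ 0.    -0.954 -0.299  0.081]
 [ 1.     0.    -0.     0.   ]
 [ 0.    -0.299  0.954 -0.158]
 [ 0.     0.     0.     1.   ]]
4.3917 [0.44820005 0.14862048 0.24993122] [ 4.23125422e+01  1.15207026e-01 -2.17204341e+01  2.34613844e-03
 -6.81745546e+01 -1.32348469e+02] [-0.36583106  0.94716011  0.40003118] -0.0006933923882339976
```

View pics/w1.png

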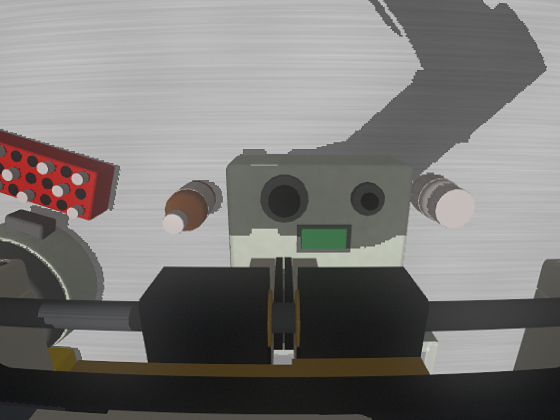

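The wrist view shows the large button at about (285,198), the small one at (368,199), and the shut fingers lined up in column with the large button. Next I refine the button position and press.

Run:
```python
from h import *
im=cv2.imread('pics/w1.png');g=im.max(2)
for x0,x1 in((262,310),(350,388)):
    m=np.zeros_like(g);m[175:222,x0:x1]=(g[175:222,x0:x1]<50)
    M=cv2.moments(m,True);uv=[M['m10']/M['m00'],M['m01']/M['m00']];print(uv,M['m00'],onplane('wrist',[uv],.108))
t=onplane('wrist',[[285,198]],.108)[0]
```

```text
[284.0049627791563, 200.6985111662531] 806.0 [[0.44759185 0.14952724 0.108     ]]
[369.0601503759398, 200.7781954887218] 266.0 [[0.44763668 0.22717587 0.108     ]]
```

Run:
```python
from h import *
robot.servo_line([.448,.1487,.122],speed=.08); robot.dwell(.2)
f0=robot.read_force(); z=.116
while z>.09:
    robot.servo_line([.448,.1487,z],speed=.02)
    f=robot.read_force()-f0;p=robot.read_position();print(round(z,4),p.round(4),f.round(2))
    if f[2]>14: break
    z-=.0015
robot.dwell(.2);print(robot.read_position().round(4),(robot.read_force()-f0).round(2))
robot.servo_line([.448,.1487,.16],speed=.06)
print(robot.read_t(),(robot.read_force()-f0).round(2))
```

```text
0.116 [0.4479 0.1486 0.1158] [ 0.06 -0.74  0.3 ]
0.1145 [0.448  0.1487 0.1144] [ 0.69 -0.46  0.21]
0.113 [0.448  0.1487 0.1129] [ 0.71 -0.65  0.48]
0.1115 [0.4479 0.1486 0.1114] [ 0.87 -0.4  -0.36]
0.11 [0.4479 0.1486 0.1099] [ 0.9  -0.4   0.57]
0.1085 [0.4479 0.1487 0.1084] [ 0.19  0.56 -0.1 ]
0.107 [0.4482 0.1488 0.1071] [ 0.39 -0.14  1.59]
0.1055 [0.4482 0.1488 0.1056] [1.16 0.11 1.78]
0.104 [0.4482 0.1488 0.1041] [0.68 0.38 3.43]
0.1025 [0.4482 0.1488 0.1026] [0.62 0.27 3.8 ]
0.101 [0.4482 0.1488 0.1013] [ 0.13 -0.03  7.21]
0.0995 [0.4483 0.1488 0.101 ] [-6.16 -1.19 21.95]
[0.4483 0.1488 0.101 ] [-5.12 -1.33 21.35]
10.95 [ 0.88 -0.75  0.42]
```

The button met the finger at about 0.1075 and bottomed at 0.101, so it made its full 6 mm travel with a clear stop before release. Now the hood.

Run:
```python
from h import *
robot.servo_line([.46,.1845,.18],speed=.08)
robot.servo_line([.502,.1845,.18],speed=.08); robot.dwell(.1)
f0=robot.read_force()
for x in list(np.arange(.512,.642,.012)):
    robot.servo_line([x,.1845,.18],speed=.03)
    f=robot.read_force()-f0;print(x.round(3),robot.read_position().round(4),f.round(2))
    if np.linalg.norm(f)>15: print('stop');break
grab('scene','s2.png');print(robot.read_t())
```

```text
0.512 [0.5121 0.1845 0.1799] [-1.06  0.35 -0.64]
0.524 [0.5239 0.1844 0.1798] [-4.54  0.13  2.42]
0.536 [0.536  0.1846 0.18  ] [-4.37  1.26  3.72]
0.548 [0.5482 0.1846 0.1803] [-4.1   0.14  5.18]
0.56 [0.5604 0.1847 0.1805] [-4.12  1.83  5.88]
0.572 [0.5729 0.1848 0.1807] [-2.73  0.83  5.29]
0.584 [0.5844 0.1847 0.1801] [-1.9   0.78  4.34]
0.596 [0.5956 0.1842 0.1791] [-0.11  0.41  1.09]
0.608 [0.6081 0.1845 0.1799] [ 0.19  1.08 -0.46]
0.62 [0.62   0.1844 0.1798] [ 1.28  0.38 -0.45]
0.632 [0.632  0.1844 0.1798] [0.22 0.47 0.68]
18.4417
```

View pics/s2.png

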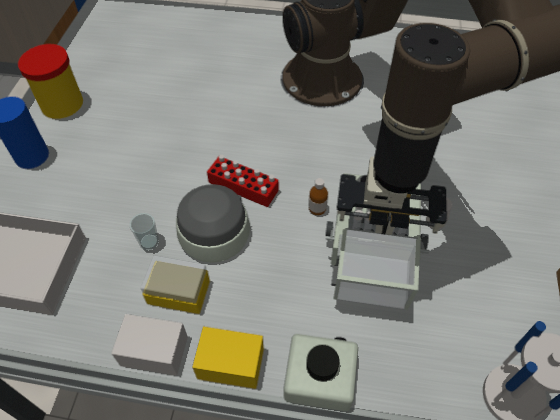

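The hood is past balance and lies behind the hinge at about (378,270) in the image, with no force left on the finger. I'll retreat up and back, wait, and check.

Run:
```python
from h import *
robot.servo_line([.60,.1845,.26],speed=.08)
robot.servo_line([.42,.1,.32],speed=.12); robot.dwell(2)
for i in range(2):
    im,d=grab('scene','s3.png' if i else None);
    if i: print('diff',abs(im.astype(int)-p).max(),abs(d-q).max())
    p,q=im.astype(int),d; robot.dwell(1)
b=cv2.imread('pics/s3.png')[120:340,280:480];cv2.imwrite('pics/s3c.png',cv2.resize(b,None,fx=2.7,fy=2.7))
print(robot.read_t(),robot.read_force())
c=robot.camera_info('scene')
v,u=np.mgrid[200:340,300:450];o,s=ray('scene',np.c_[u.ravel(),v.ravel()]);P=o+s*d[v,u].ravel()[:,None]
k=(P[:,2]>.1)&(P[:,0]>.58);print(P[k].min(0),P[k].max(0))
```

```text
diff 11 3.098718
25.65 [-0.11494545  1.00271014  0.86880665]
[0.58004565 0.08465432 0.10012422] [1.23732896 0.26183455 1.05742805]
```

View pics/s3c.png

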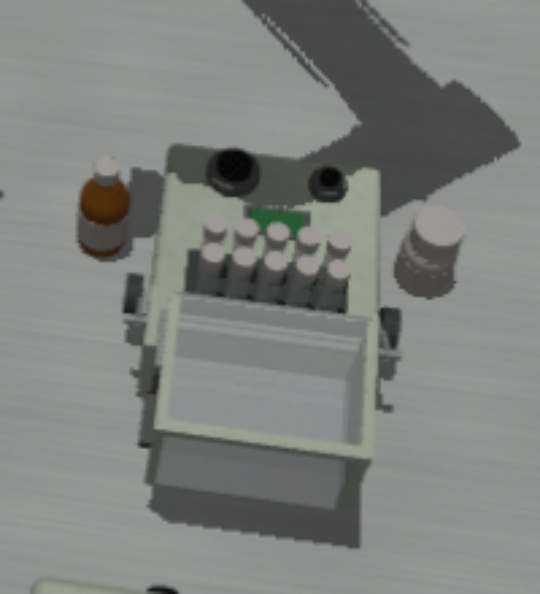

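The hood lies back with its front-top rim running from crop (160,428) to (368,460). I'll check its angle from those points, then hand in.

Run:
```python
from h import *
p=[(280+x/2.7,120+y/2.7) for x,y in((160,428),(368,460))]
c=np.array(robot.camera_info('scene')['view']);cc=robot.camera_info('scene');f=210/np.tan(np.radians(cc['vfov'])/2)
print(p)
for th in(1.3,1.5,1.66):
    s,co=np.sin(th),np.cos(th);X=[.601-.075*co+.125*s,0,.08+.075*s+.125*co]
    r=[]
    for y in(.11,.26):
        q=c@[X[0],y,X[2],1];a=q[:2]/q[2];a=a*(1+cc['k1']*(a@a));r.append((cc['cx']+f*a[0],cc['cy']+f*a[1]))
    print(th,np.round(X,3),np.round(r,1))
```

```text
[(339.25925925925924, 278.5185185185185), (416.2962962962963, 290.3703703703703)]
1.3 [0.701 0.    0.186] [[341.8 252.9]
 [421.9 263.7]]
1.5 [0.72  0.    0.164] [[339.8 267.4]
 [419.3 278.3]]
1.66 [0.732 0.    0.144] [[338.3 277.9]
 [417.  288.8]]
```

Angle matches 1.66: fully open.

```bash
python3 -c "
from rig import robot
print(robot.job_done())"
```

```text
the job is handed in; nothing more can be done
None
```

The stop button was pressed fully down (about 6 mm to a hard stop) and released. The hood was then pushed past its balance point and lies fully open at about 1.66 rad, with the arm clear and the job handed in.

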